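# Third hand at the assembly fixture

### The arm

A 6-joint arm with a two-finger parallel gripper is mounted at the origin on the work surface. World frame = base frame: x ahead of the robot, y to its left, z up, the work surface at z = 0. Lengths are in m, angles in rad, forces in N, time in s.
With the tool pointing down it reaches from about 0.3 to 0.875 m from the base axis. Payload 6.4 kg.
Tool frame: the origin (TCP) lies at the very end of the fingers, on their centre line; the grasp point (between the pads) lies tcp_to_grasp behind it (tcp_to_grasp is the distance from the TCP to the grasp point, in m); z points along the fingers, y is the direction in which the jaws open and shut (so a half turn about z gives the same grasp; the last joint's range is limited). The gripper opens to 85 mm and grips with 20 to 120 N. Pads are 22 mm wide; open, the fingers measure 114 mm over their backs; the gripper's body (76 mm by 85 mm) begins 54 mm behind the grasp point. The pads swing forward as they close: fully open they stand 13 mm farther back than shut.
Start: joints at [-1.343, 0.181, 1.607, -0, 1.354, -0.206], TCP at [0.242, -0.522, 0.231] pointing down, gripper open.
Joint ranges: [-2.99, 2.99], [-0.89, 2.07], [0.3, 2.58], [-1.14, 4.28], [0, 2.63], [-3.12, 3.12]. Speed limits (rad/s): [2.57, 2.57, 3.01, 3.14, 3.14, 3.14].

### API

Orientations are given as a unit quaternion [w, x, y, z].
In Python, from bench import get_obs, camera, hand_in, tcp_to_grasp gives the robot as it stands.
- The arm moves only by the shell command python3 -m inch 'ROWS' [OPENING]. ROWS is JSON, a list of rows, each an object with "delta_pos": the shift along the tool's x, y, z in cm, a list of three; "rotation": the turn, a rotation vector about the tool's x, y, z in rad, a list of three. In form: [{"delta_pos": [x, y, z], "rotation": [rx, ry, rz]}, ...]. A call has 1 to 10 rows; each row shifts and turns the commanded pose from where the row before left it, along the tool's axes as they then stand; what a row does not reach is not made up. A row lasts 1/10 s, in which the tool goes at most 50 mm and 8.59 degrees, less where a joint would pass 70% of its speed; a pose out of reach is approached as far as the arm can. A call is refused whole if a number of a shift passes 5 or a number of a turn 0.15, either way. A call with a gripper value outside its range is refused whole. OPENING is the finger opening in cm, from 0 to 8.54, set as the call begins (- or left out, the last holds). The fingers move at their own pace and stop on an object; the grip force is fixed at half the most. Time passes only in rows, so rows that do not move let the fingers close. It gives the time, the measured TCP pose, the force and the opening at its end, in the units of the state.
- get_obs(): the state, without advancing time (a new reading comes with each control period).
- camera(name): name is "scene" or "side" or "wrist"; returns a dict with "color" (384x512x3 uint8, red, green, blue), "vfov" (degrees; the focal length in pixels is half the picture's height over the tangent of half this angle, whatever the lens; pixels are square), "cx", "cy" (the principal point, pixels), "eye" and "orientation" of the camera in the world; the wrist camera has in their place "T_tool_cam" (4x4, takes a point from camera to tool coordinates, whose origin is the TCP and whose axes are the flange's). Camera axes: x right, y down, z forward; pixel columns grow to the right and rows downward; lengths in m; the calibration is good to about 2 mm. A picture is of the moment at which its call begins: read the wrist's pose just before it. There is no depth.
- hand_in(): hands the job in, once; it reports no verdict.
The state is a dict: "time_s": time; "q": joint angles; "dq": joint speeds; "joint_efforts": joint torques, N m; "eef_pos": TCP position; "eef_rot": TCP orientation; "wrist_force": force on the tool from outside, world axes, zero at the start; "torque": the same for the moment, N m; "opening": opening from 0.0 (shut) to 1.0 (fully open).
Only numpy, scipy, OpenCV 4.12 (cv2) and the standard library are available. Lean on these libraries where they do the work, as an engineer would, in place of code of your own. Each camera call takes 0.05 s, during which the arm holds its last target.

### The job

Push the spring ejector of the drilling jig fully in so that the steel channel slides out of the jig's mouth, then carry the channel to the assembly fixture and lay it web up and flat on the bed. Press its end squarely and centrally against the sprung stop, so that the stop is about half way in (a steady push of about 10 N) and never driven to the end of its travel. Finish while holding it pressed like that, as a third hand for the colleague who will fasten it; leave the other things on the bench alone.

Things in the scene. Friction and masses are not known exactly. Their poses are not given: they have to be found in the camera images.
- channel: the work: dark steel U-channel, 60 mm long (its x), 40 mm wide (its y), 30 mm high, about 0.22 kg, walls 5 mm, open side down, web on top with a small dark dot in its middle. Origin: centre of its underside. At the start it is inside the jig's tunnel, x along the jig's x; either end may go to the stop.
- jig: drilling jig, fixed: steel base 215 x 70 x 12 mm with a tunnel from x = -40 to +32 mm, 63 mm wide outside, roof to 51 mm above the bench (brass bush to 61). Channel has 1.5 mm play each side. Origin: bench level, below the channel's middle at the start. +x points out of the mouth along the open sill (12 mm above the bench, to x = +102 mm); the ejector tab is at the -x end.
- jig_mouth (a point): middle of the jig's open mouth, at the sill's surface, 12 mm above the bench
- ejector (a joint): travel of the ejector slide, 0 m at rest to 0.050 m fully in, along the jig's +x. About 2 N to start and 7 N fully in; it springs back when let go. Fully in, it leaves the channel's middle about 47 mm from the jig's origin, so that some 45 mm of it stick out of the mouth.
- ejector_tab (a point): centre of the outer face of the ejector's upright tab, the face that is pushed, 50 mm above the bench. The tab is an aluminium plate 44 mm wide, 8 mm thick, from 14 to 62 mm above the bench, and moves with the slide; behind it the jig's base runs 12 mm farther.
- fixture: assembly fixture, fixed: aluminium bed 175 x 90 mm, its surface 12 mm above the bench, from x = -75 to +100 mm. Origin: bench level, on its centre line. +x points towards the stop; the open bed in front of the stop is on the -x side. A bracket 60 mm wide, to 56 mm above the bench, stands behind the stop at x = +66 to +76 mm.
- stop_face (a point): centre of the front face of the sprung stop, a steel plate 44 mm wide, standing 14 to 44 mm above the bench; moves with the stop. At rest at x = +20 mm of the fixture's frame. The stop's rod goes through the bracket and sticks out behind it by 10 mm at rest, more as it is pushed in.
- stop (a joint): how far the stop is pushed in, 0 m at rest to 0.030 m at its end, along the fixture's +x. Spring 0.65 N per mm, no preload: half way, 15 mm, is about 10 N.
- pliers_long: pliers with red handles, about 150 mm long, lying on the bench; origin at the pivot, underside. Leave alone.
- pliers_short: smaller pliers with red handles, about 115 mm long, lying on the bench; origin at the pivot, underside. Leave alone.
- black_bar: dark flat steel bar 140 x 50 x 12 mm lying on the bench; origin centre of underside. Leave alone.
- tin: round closed metal tin, diameter 60 mm, 35 mm high, on the bench; origin centre of underside. Leave alone.
- channel_offcut: larger dark U-channel offcut 95 x 60 x 45 mm lying open on the bench, outside the jig: not the work. Origin centre of underside. Leave alone.
- tube_collar: short upright steel tube, outer diameter 48 mm, 50 mm high; origin centre of underside. Leave alone.
- screwdriver: screwdriver with a red handle, about 0.2 m long, lying on the bench; origin under the end of the handle where the shaft begins. Leave alone.
Things that resemble listed ones, but are neither listed nor needed, are in the scene too. Leave any green or orange look-alike of the jig alone.

How it is judged:
On the way, in this order (a step that is already met when the one before it is completed fails the run):
1. the ejector is pushed in and the channel has slid out of the jig's mouth (value of joint ejector above 0.04 m and x of channel in the frame of jig above 0.04 m), for 0.1 s.
2. the channel is held, flat, square and central, against the sprung stop with 5 to 15 N for a second (contact force between channel and stop between 5 and 15 N and contact force between the fingers and channel above 1 N and y of channel in the frame of fixture between -0.009 and 0.009 m and z of channel in the frame of fixture between 0.009 and 0.017 m and angle between channel's own z axis and vertical below 0.12 rad and angle between the x axis of channel and the x axis of fixture, either way round below 0.12 rad), for 1 s.
At the end, for the whole second after the job is handed in: The fingers still press the channel's end on the sprung stop with 5 to 15 N (stop about 8 to 23 mm in); the channel lies flat on the bed (height -3 to +5 mm, tilt under 0.12 rad), within 9 mm of its centre line and 0.12 rad of square; the ejector is back (all of step 2 and value of joint ejector below 0.008 m); the arm keeps its last pose, push and grip.
It fails at once if the stop is driven to the end of its travel (value of joint stop above 0.0285 m).
It fails at once if another thing on the bench is shifted by more than 30 mm (distance of any of pliers_long, pliers_short, black_bar, tin, channel_offcut, tube_collar, screwdriver from where it was at the start of the episode above 0.03 m).
It also fails if it takes over 59 s, if anything falls off the work surface, if the arm or the gripper's body presses on something with over 40 N, if the wrist force passes 120 N, or if a joint passes its speed limit or range.

## Working session

There is one attempt and no reset: what is moved stays moved. The work goes in short steps, Python scripts to look and compute and a shell command to move; the robot and the scene stay as the last step left them, time stands still between calls to the robot, and variables do not carry over. Pictures are saved under pics/ and viewed, and the job is handed in when it is done.

```bash
ls; mkdir -p pics; python3 - <<'E'
from bench import *
import cv2
o=get_obs();print(o);print(tcp_to_grasp)
for n in ["scene","side","wrist"]:
    c=camera(n);cv2.imwrite(f"pics/{n}0.png",c["color"][...,::-1]);print(n,{k:v for k,v in c.items() if k!="color"})
E
```

```text
pics
{'time_s': 0.0, 'q': array([-1.34328427e+00,  1.81549984e-01,  1.60802289e+00, -8.54952712e-06,
        1.35376539e+00, -2.06337942e-01]), 'dq': array([ 0.00076385,  0.00192196, -0.00068925,  0.00226146,  0.0015997 ,
       -0.00089208]), 'joint_efforts': array([ 1.29838886e-04, -4.44883955e+01, -3.51337159e+01, -2.55008408e-04,
        9.14397970e-03,  2.33915705e-05]), 'eef_pos': array([ 0.2415779 , -0.52118356,  0.23037192]), 'eef_rot': array([-8.72712493e-04,  9.76563319e-01,  2.15228533e-01, -1.34137155e-05]), 'wrist_force': array([-0.06622047, -0.70752864,  0.27227112]), 'torque': array([-0.05250582,  0.00115603,  0.00512788]), 'opening': 0.9974424056838164}
0.0187
scene {'vfov': 48.21627767846883, 'cx': 252.76831267920886, 'cy': 191.87755090421425, 'eye': array([1.03118889, 0.84616389, 0.7100545 ]), 'orientation': array([-0.12739194,  0.22311062,  0.85055935, -0.45884827])}
side {'vfov': 55.116415368207505, 'cx': 253.81332933143383, 'cy': 201.35605861395544, 'eye': array([0.13099561, 0.55459774, 0.60080531]), 'orientation': array([ 0.12986928, -0.28584688,  0.85337413, -0.41614676])}
wrist {'vfov': 63.03138076126793, 'cx': 252.16956586143058, 'cy': 189.81257330060075, 'T_tool_cam': array([[-1.10342736e-04, -9.62662440e-01, -2.70704662e-01,
         6.77961628e-02],
       [ 9.99999814e-01, -2.68789240e-04,  5.48238031e-04,
         2.52220081e-04],
       [-6.00530661e-04, -2.70704551e-01,  9.62662290e-01,
        -1.41370548e-01],
       [ 0.00000000e+00,  0.00000000e+00,  0.00000000e+00,
         1.00000000e+00]])}
```

View pics/scene0.png

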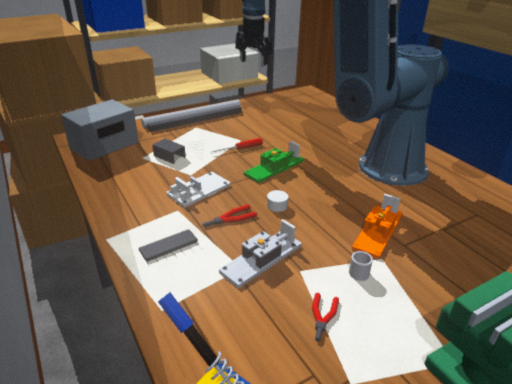

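View pics/side0.png

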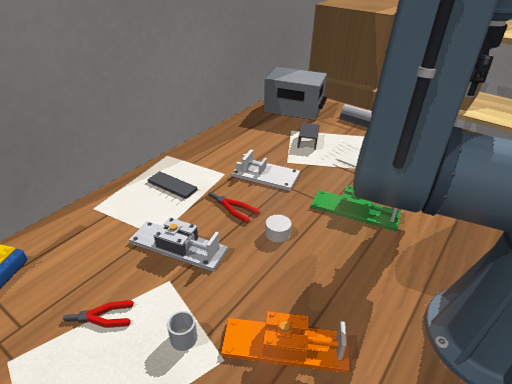

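View pics/wrist0.png

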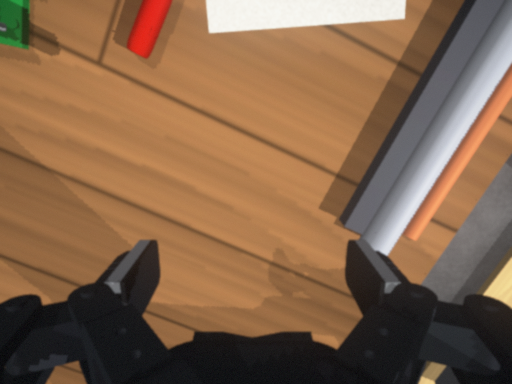

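The scene view shows the grey jig at about (262,255), with its tab at (289,232) and the sill towards (232,275). The fixture is at (198,188), with its stop and bracket on the left. I'll enlarge both for measuring.

```bash
cat > h.py <<'E'
import numpy as np,cv2
from scipy.spatial.transform import Rotation as R
from bench import *
def rot(q): return R.from_quat([q[1],q[2],q[3],q[0]]).as_matrix()
def cam(n,save=None):
    o=get_obs(); c=camera(n)
    f=c["color"].shape[0]/2/np.tan(np.radians(c["vfov"]/2))
    if n=="wrist":
        T=np.eye(4);T[:3,:3]=rot(o["eef_rot"]);T[:3,3]=o["eef_pos"];T=T@c["T_tool_cam"]
        c["Rm"],c["e"]=T[:3,:3],T[:3,3]
    else: c["Rm"],c["e"]=rot(c["orientation"]),np.array(c["eye"])
    c["f"]=f
    if save: cv2.imwrite(save,c["color"][...,::-1])
    return c
def ray(c,p):
    return c["Rm"]@np.array([(p[0]-c["cx"])/c["f"],(p[1]-c["cy"])/c["f"],1.])
def onz(c,p,z):
    d=ray(c,p); return c["e"]+d*(z-c["e"][2])/d[2]
def proj(c,P):
    v=c["Rm"].T@(np.asarray(P)-c["e"]); return np.array([c["cx"]+c["f"]*v[0]/v[2],c["cy"]+c["f"]*v[1]/v[2]])
def crop(c,x,y,w,h,s,fn):
    cv2.imwrite(fn,cv2.resize(c["color"][y:y+h,x:x+w,::-1],None,fx=s,fy=s,interpolation=cv2.INTER_CUBIC))
E
python3 - <<'E'
from h import *
c=cam("scene");crop(c,160,165,150,125,5,"pics/s1.png")
d=cam("side");crop(d,120,140,190,140,4,"pics/d1.png")
E
```

```text
(no output)
```

View pics/s1.png

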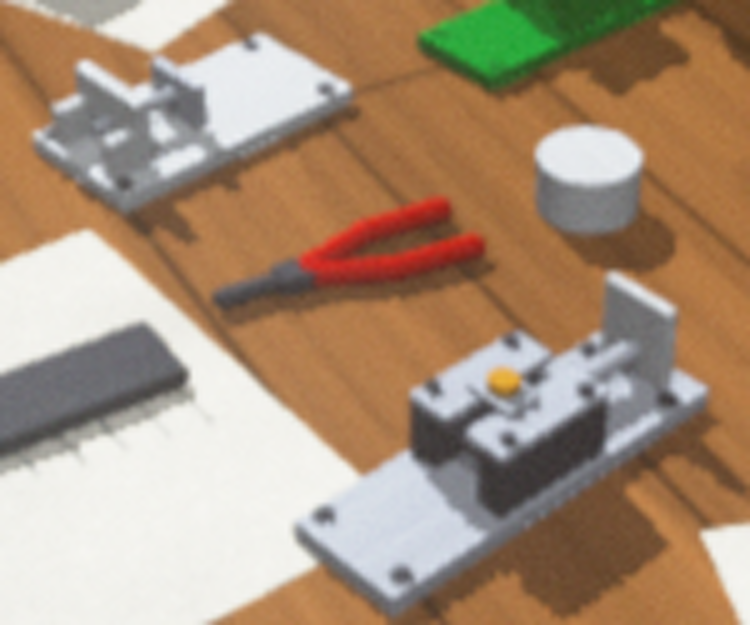

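View pics/d1.png

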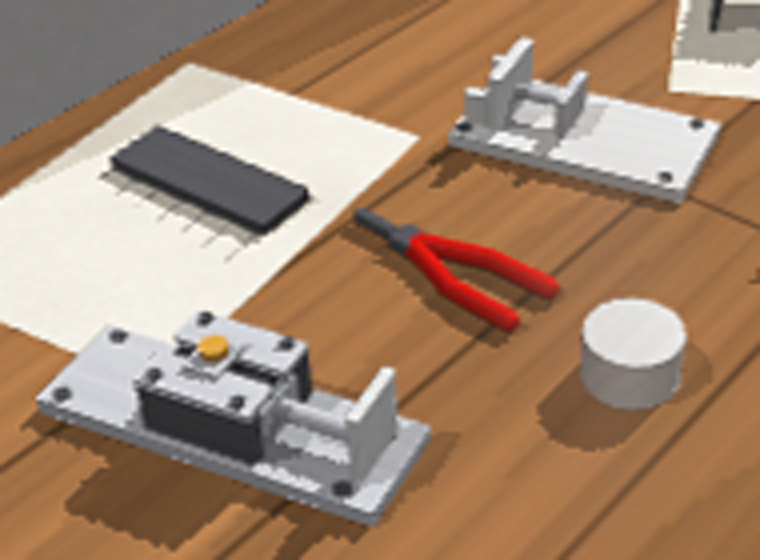

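```bash
python3 - <<'E'
from h import *
c=cam("scene");d=cam("side")
S=lambda p:(160+(p[0]-2)/5,165+(p[1]-2)/5)
D=lambda p:(120+(p[0]-1.5)/4,140+(p[1]-1.5)/4)
z=.012
for n,l in dict(jig=[(297,528),(390,597),(708,388)],fix=[(36,135),(122,200),(352,88),(258,35)]).items():
    print(n,"scene");[print(p,onz(c,S(p),z).round(4)) for p in l]
for n,l in dict(jig=[(38,400),(105,325),(430,428),(375,513)],fix=[(450,140),(683,192),(720,125)]).items():
    print(n,"side");[print(p,onz(d,D(p),z).round(4)) for p in l]
print("bush",onz(c,S((503,377)),.061),onz(d,D((214,345)),.061))
E
```

```text
jig scene
(297, 528) [0.727 0.173 0.012]
(390, 597) [0.71  0.233 0.012]
(708, 388) [0.501  0.1827 0.012 ]
fix scene
(36, 135) [ 0.7158 -0.2022  0.012 ]
(122, 200) [ 0.6968 -0.1148  0.012 ]
(352, 88) [ 0.5273 -0.1594  0.012 ]
(258, 35) [ 0.5506 -0.2454  0.012 ]
jig side
(38, 400) [0.7074 0.2356 0.012 ]
(105, 325) [0.7274 0.17   0.012 ]
(430, 428) [0.5175 0.1177 0.012 ]
(375, 513) [0.5005 0.183  0.012 ]
fix side
(450, 140) [ 0.6891 -0.11    0.012 ]
(683, 192) [ 0.5248 -0.1587  0.012 ]
(720, 125) [ 0.5475 -0.245   0.012 ]
bush [0.61850736 0.17564183 0.061     ] [0.61853452 0.17704496 0.061     ]
```

```bash
python3 -m inch '[{"delta_pos":[0,0,-1],"rotation":[0,0,0.093]},{"delta_pos":[0,0,-1],"rotation":[0,0,0.093]},{"delta_pos":[3.4,-3,0],"rotation":[0,0,0]},{"delta_pos":[3.4,-3,0],"rotation":[0,0,0]},{"delta_pos":[3.4,-3,0],"rotation":[0,0,0]},{"delta_pos":[3.4,-3,0],"rotation":[0,0,0]},{"delta_pos":[3.4,-3,0],"rotation":[0,0,0]},{"delta_pos":[3.4,-3,0],"rotation":[0,0,0]},{"delta_pos":[3.4,-3,0],"rotation":[0,0,0]}]' 0
python3 -m inch '[{"delta_pos":[3.4,-3,0],"rotation":[0,0,0]},{"delta_pos":[3.4,-3,0],"rotation":[0,0,0]},{"delta_pos":[3.4,-3,0],"rotation":[0,0,0]},{"delta_pos":[3.4,-3,0],"rotation":[0,0,0]},{"delta_pos":[3.4,-3,0],"rotation":[0,0,0]},{"delta_pos":[3.4,-3,0],"rotation":[0,0,0]},{"delta_pos":[3.4,-3,0],"rotation":[0,0,0]},{"delta_pos":[0,0,0],"rotation":[0,0,0]},{"delta_pos":[0,0,0],"rotation":[0,0,0]}]'
python3 - <<'E'
from h import *
c=cam("wrist","pics/w1.png");o=get_obs();print(o["eef_pos"],R.from_matrix(rot(o["eef_rot"])).as_matrix()[:,0],o["q"],o["wrist_force"])
E
```

```text
time_s: 1.25
eef_pos: [0.4217, -0.2582, 0.2516]
eef_rot: [0.0, 0.992, 0.123, 0.0]
wrist_force: [0.1, -0.7, -0.2]
opening: -0.0
time_s: 2.15
eef_pos: [0.6002, 0.0032, 0.2508]
eef_rot: [0.0, 0.992, 0.125, -0.0]
wrist_force: [0.5, -0.6, -0.1]
opening: -0.002
[0.59981978 0.00216401 0.25089016] [ 0.9692636   0.24602248 -0.00100835] [-1.93800940e-01  2.20405188e-01  1.52018342e+00 -4.99962487e-04
  1.40188637e+00  1.12850503e+00] [-0.15423391  0.28388905 -0.10516749]
```

View pics/w1.png

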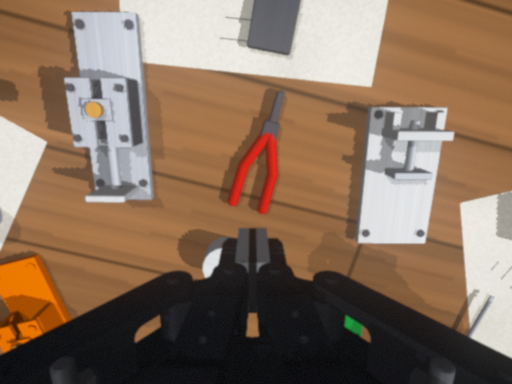

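The wrist view shows both jig (corners near (72,12), (136,12), (154,199)) and fixture ((368,107), (447,107), (425,243), (359,242)). I'll enlarge them to pick corners.

```bash
python3 - <<'E'
from h import *
im=cv2.imread("pics/w1.png")
a=cv2.resize(im[0:210,50:170],None,fx=2.8,fy=2.8,interpolation=cv2.INTER_CUBIC)
b=cv2.resize(im[90:260,340:470],None,fx=3.4,fy=3.4,interpolation=cv2.INTER_CUBIC)
o=np.zeros((600,800,3),np.uint8);o[:a.shape[0],:a.shape[1]]=a;o[:b.shape[0],340:340+b.shape[1]]=b
cv2.imwrite("pics/w1z.png",o)
E
```

```text
(no output)
```

View pics/w1z.png

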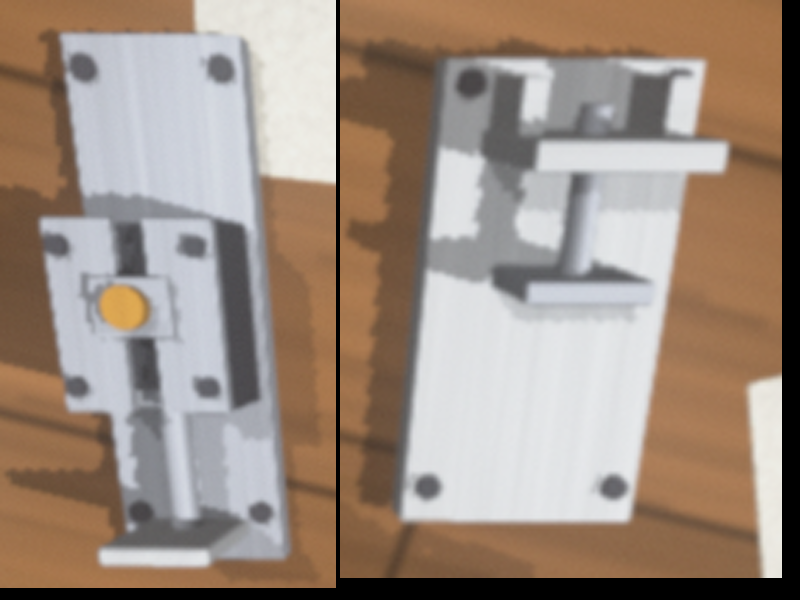

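```bash
cat > m.py <<'E'
from h import *
o=get_obs();c=camera("wrist")
c=cam("wrist")
A=lambda p:(50+(p[0]-1)/2.8,(p[1]-1)/2.8)
B=lambda p:(340+(p[0]-341)/3.4,90+(p[1]-1)/3.4)
def ls(n,f,l,z):
    P=np.array([onz(c,f(p),z) for p in l]);print(n,P[:,:2].round(4).tolist(),"mean",P.mean(0)[:2].round(4));return P
def ang(v): return np.degrees(np.arctan2(v[1],v[0])).round(2)
j=ls("jig",A,[(62,34),(241,38),(277,556)],.012);print(ang(j[1]-j[2]),np.linalg.norm(j[1]-j[2]),np.linalg.norm(j[1]-j[0]))
r=ls("roof",A,[(40,218),(210,220),(230,410),(68,410)],.051);print(ang(r[0]+r[1]-r[2]-r[3]))
ls("bush",A,[(123,307)],.061)
t=ls("tab",A,[(100,566),(208,566)],.062);print(ang(t[0]-t[1])-90)
f=ls("fix",B,[(445,60),(705,60),(632,521),(403,519)],.012);print(ang(f[0]+f[1]-f[2]-f[3]),ang(f[0]-f[3]),ang(f[1]-f[2]),np.linalg.norm(f[1]-f[2]),np.linalg.norm(f[1]-f[0]))
s=ls("stop",B,[(527,303),(652,303)],.044)
b=ls("bracket",B,[(540,140),(728,140),(728,172),(536,172)],.056)
E
python3 m.py
```

```text
jig [[0.7088, 0.2307], [0.7245, 0.1631], [0.5188, 0.1163]] mean [0.6507 0.1701]
12.83 0.21093728150499816 0.06938414236998953
roof [[0.6414, 0.2111], [0.656, 0.1505], [0.5884, 0.1333], [0.573, 0.1944]] mean [0.6147 0.1723]
13.95
bush [[0.6186, 0.1733]] mean [0.6186 0.1733]
tab [[0.5169, 0.1706], [0.5273, 0.1292]] mean [0.5221 0.1499]
14.150000000000006
fix [[0.6934, -0.119], [0.7154, -0.2062], [0.5471, -0.2496], [0.526, -0.1627]] mean [ 0.6205 -0.1844]
14.54 14.62 14.46 0.17389427976237012 0.08989869449071361
stop [[0.6231, -0.1615], [0.6334, -0.2023]] mean [ 0.6283 -0.1819]
bracket [[0.6747, -0.1402], [0.689, -0.1971], [0.6798, -0.2012], [0.6651, -0.1426]] mean [ 0.6772 -0.1703]
```

```bash
python3 -m inch '[{"delta_pos":[-1.75,-4.1,2],"rotation":[0,0,0]},{"delta_pos":[-1.75,-4.1,2],"rotation":[0,0,0]},{"delta_pos":[-1.75,-4.1,2],"rotation":[0,0,0]},{"delta_pos":[-1.75,-4.0,2],"rotation":[0,0,0]},{"delta_pos":[0,0,3.5],"rotation":[0,0,0]},{"delta_pos":[0,0,3.5],"rotation":[0,0,0]},{"delta_pos":[0,0,0],"rotation":[0,0,0]},{"delta_pos":[0,0,0],"rotation":[0,0,0]},{"delta_pos":[0,0,0],"rotation":[0,0,0]}]'
python3 - <<'E'
from h import *
o=get_obs();c=cam("wrist","pics/w2.png");print(o["eef_pos"],rot(o["eef_rot"])[:,0]);print("tcp px",proj(c,o["eef_pos"]))
np.save("w2pose.npy",np.r_[o["eef_pos"],o["eef_rot"]])
s=cam("side");crop(s,120,140,190,140,4,"pics/d2.png");print((proj(s,o["eef_pos"])-[120,140])*4)
k=cam("scene");crop(k,160,165,150,125,5,"pics/s2.png");print((proj(k,o["eef_pos"])-[160,165])*5)
E
```

```text
time_s: 3.2
eef_pos: [0.4941, 0.1424, 0.1034]
eef_rot: [0.0, 0.992, 0.123, 0.002]
wrist_force: [-0.1, -0.1, 0.2]
opening: -0.001
[0.49405119 0.1423523  0.1034222 ] [0.96979826 0.24388703 0.00323144]
tcp px [251.17819026 244.68537804]
[427.7123285 345.6618121]
[684.08903992 193.77997518]
```

View pics/w2.png

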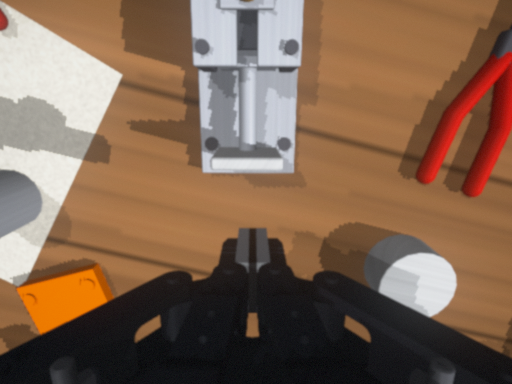

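View pics/d2.png

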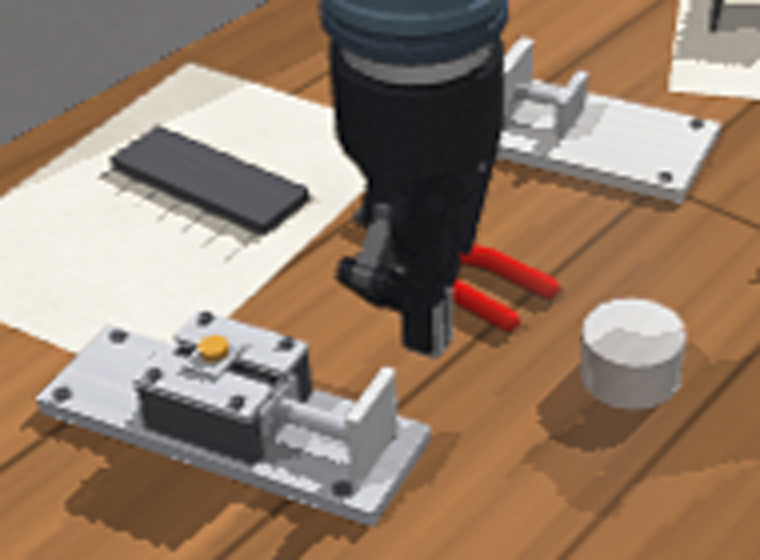

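View pics/s2.png

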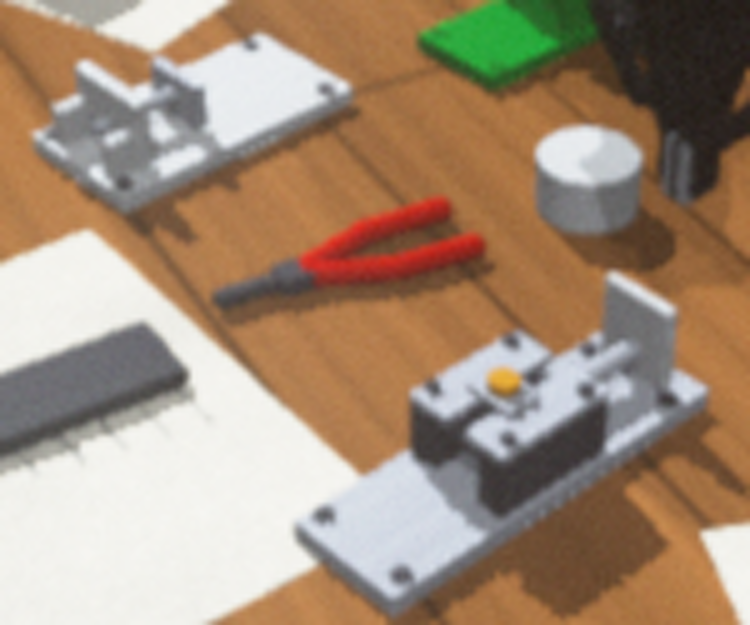

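```bash
python3 - <<'E'
from h import *
im=cv2.imread("pics/w2.png")
cv2.imwrite("pics/w2z.png",cv2.resize(im[0:180,180:320],None,fx=3.3,fy=3.3,interpolation=cv2.INTER_CUBIC))
c=cam("wrist");p=np.load("w2pose.npy");print(get_obs()["eef_pos"])
for q,z in [((203,172),.012),((295,172),.012),((211,158),.062),((284,158),.062),((212,170),.062),((282,169),.062),((192,67),.051),((302,67),.051)]:
    P=onz(c,q,z);print(q,P.round(4))
E
```

```text
[0.49348223 0.14280751 0.10278826]
(203, 172) [0.5011 0.1825 0.012 ]
(295, 172) [0.5182 0.1147 0.012 ]
(211, 158) [0.523  0.1745 0.062 ]
(284, 158) [0.5335 0.1329 0.062 ]
(212, 170) [0.5161 0.1724 0.062 ]
(282, 169) [0.5268 0.1322 0.062 ]
(192, 67) [0.5701 0.1973 0.051 ]
(302, 67) [0.5857 0.1356 0.051 ]
```

View pics/w2z.png

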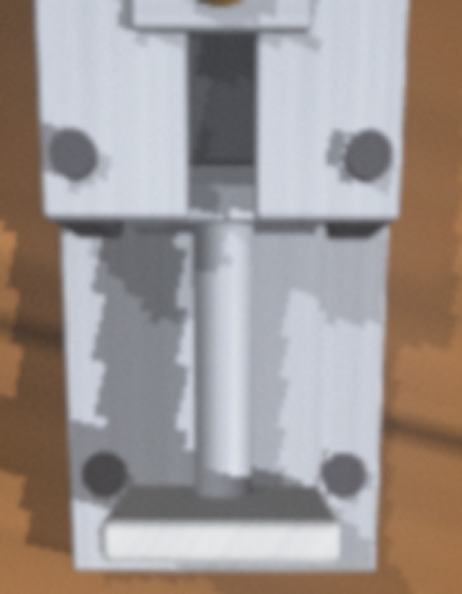

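```bash
python3 -m inch '[{"delta_pos":[0,-0.2,3.3],"rotation":[0,0,0]},{"delta_pos":[0,0,3],"rotation":[0,0,0]},{"delta_pos":[0.6,0,0],"rotation":[0,0,0]},{"delta_pos":[0.6,0,0],"rotation":[0,0,0]},{"delta_pos":[0,0,0],"rotation":[0,0,0]},{"delta_pos":[0,0,0],"rotation":[0,0,0]}]'
python3 -m inch '[{"delta_pos":[0.5,0,0],"rotation":[0,0,0]},{"delta_pos":[0.5,0,0],"rotation":[0,0,0]},{"delta_pos":[0.5,0,0],"rotation":[0,0,0]},{"delta_pos":[0.5,0,0],"rotation":[0,0,0]},{"delta_pos":[0,0,0],"rotation":[0,0,0]},{"delta_pos":[0,0,0],"rotation":[0,0,0]}]'
python3 - <<'E'
from h import *
o=get_obs();print(o["eef_pos"],o["wrist_force"])
u=np.array([.9694,.2453]);r=o["eef_pos"][:2]-[.6186,.1768];print(r@u,r@[-u[1],u[0]])
s=cam("side");crop(s,120,140,190,140,4,"pics/d3.png")
E
```

```text
time_s: 4.0
eef_pos: [0.5051, 0.148, 0.04]
eef_rot: [0.0, 0.992, 0.124, 0.002]
wrist_force: [0.0, 0.5, -0.1]
opening: -0.002
time_s: 4.6
eef_pos: [0.5229, 0.1528, 0.0382]
eef_rot: [0.0, 0.992, 0.124, -0.0]
wrist_force: [-2.2, -1.8, 0.9]
opening: -0.001
[0.52293391 0.15282333 0.03817365] [-2.20383319 -1.83109331  0.88046073]
-0.09862018639700507 0.00022391206715378573
```

View pics/d3.png

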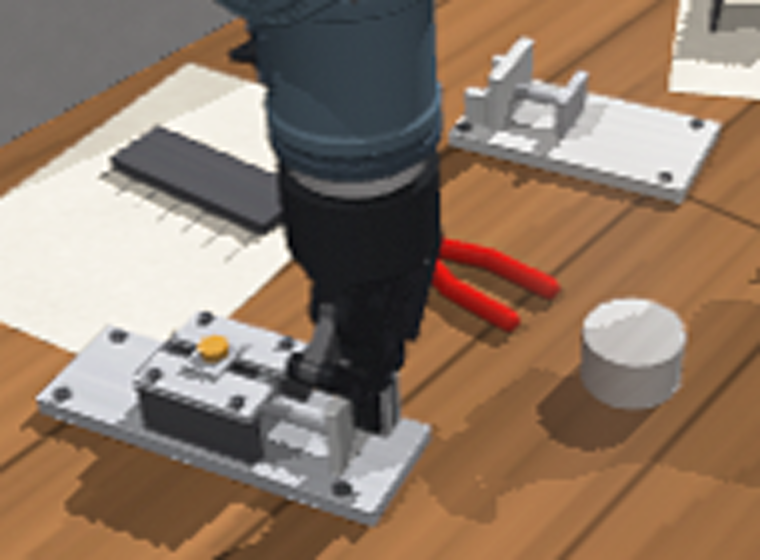

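```bash
python3 -m inch '[{"delta_pos":[0.6,0,0],"rotation":[0,0,0]},{"delta_pos":[0.6,0,0],"rotation":[0,0,0]},{"delta_pos":[0.6,0,0],"rotation":[0,0,0]},{"delta_pos":[0.6,0,0],"rotation":[0,0,0]},{"delta_pos":[0.6,0,0],"rotation":[0,0,0]},{"delta_pos":[0.2,0,0],"rotation":[0,0,0]},{"delta_pos":[0,0,0],"rotation":[0,0,0]},{"delta_pos":[0,0,0],"rotation":[0,0,0]}]'
python3 - <<'E'
from h import *
o=get_obs();print(o["eef_pos"],o["wrist_force"])
u=np.array([.9694,.2453]);r=o["eef_pos"][:2]-[.6186,.1768];print(r@u,r@[-u[1],u[0]])
s=cam("side");crop(s,120,180,120,100,6,"pics/d4.png")
s=cam("scene");crop(s,210,210,100,80,7,"pics/s4.png")
E
```

```text
time_s: 5.45
eef_pos: [0.5532, 0.1605, 0.0379]
eef_rot: [0.0, 0.992, 0.124, -0.001]
wrist_force: [-3.9, -1.9, 3.0]
opening: 0.002
[0.55319637 0.16046091 0.03791155] [-3.94456263 -1.94835798  2.97780154]
-0.0674102542093174 0.00020439178358774894
```

View pics/d4.png

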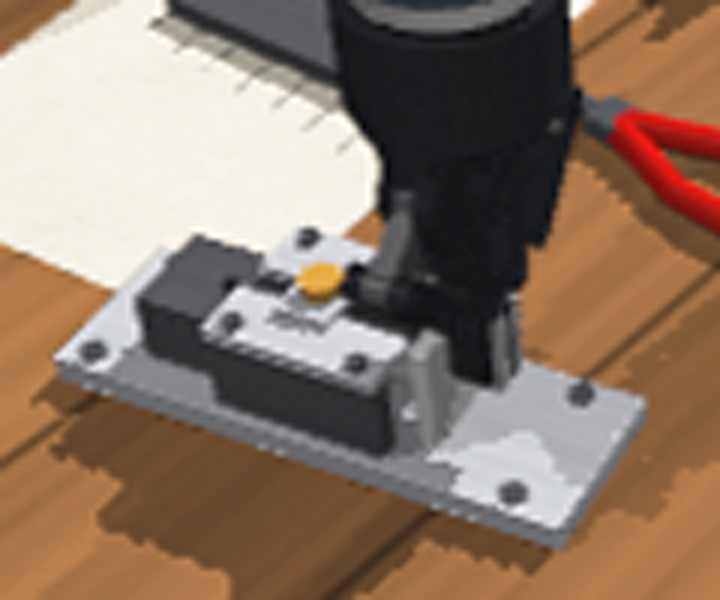

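View pics/s4.png

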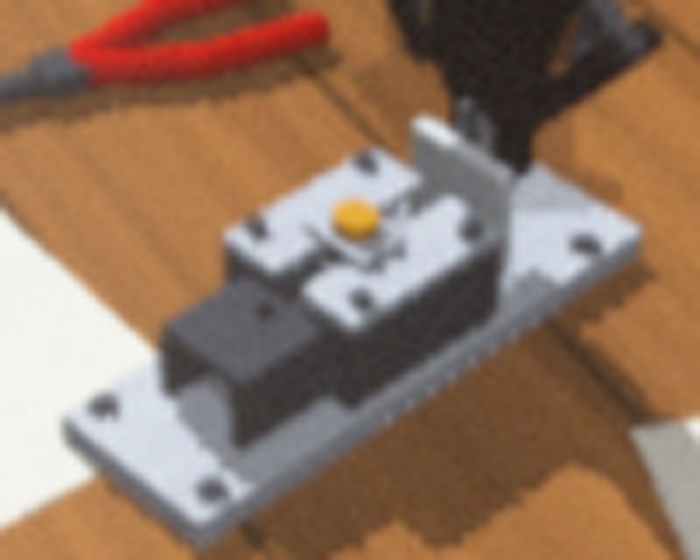

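```bash
python3 -m inch '[{"delta_pos":[0.2,0,0],"rotation":[0,0,0]},{"delta_pos":[0.2,0,0],"rotation":[0,0,0]},{"delta_pos":[0,0,0],"rotation":[0,0,0]},{"delta_pos":[0,0,0],"rotation":[0,0,0]}]'
```

```text
time_s: 5.95
eef_pos: [0.557, 0.1614, 0.0379]
eef_rot: [0.0, 0.992, 0.124, -0.001]
wrist_force: [-5.1, -2.5, 2.1]
opening: -0.001
```

```bash
python3 -m inch '[{"delta_pos":[0.2,0,0],"rotation":[0,0,0]},{"delta_pos":[0,0,0],"rotation":[0,0,0]},{"delta_pos":[0,0,0],"rotation":[0,0,0]}]'
python3 - <<'E'
from h import *
o=get_obs();print(o["eef_pos"],o["wrist_force"])
u=np.array([.9694,.2453]);r=o["eef_pos"][:2]-[.6186,.1768];print(r@u,r@[-u[1],u[0]])
s=cam("scene");crop(s,210,210,100,80,7,"pics/s5.png")
for q in [(160,340),(232,390),(265,310)]: # near top edge corners, dot
    P=onz(s,(210+(q[0]-3)/7,210+(q[1]-3)/7),.042);print((P[:2]-[.6186,.1768])@u)
E
```

```text
time_s: 6.25
eef_pos: [0.5588, 0.1619, 0.0379]
eef_rot: [0.0, 0.992, 0.124, -0.001]
wrist_force: [-5.2, -2.2, 3.3]
opening: 0.005
[0.55878042 0.16187036 0.03791605] [-5.16568309 -2.20343542  3.32839517]
-0.06165133933659588 0.00020094696904271494
0.07573903387487987
0.07469983387158123
0.040415889243631604
```

View pics/s5.png

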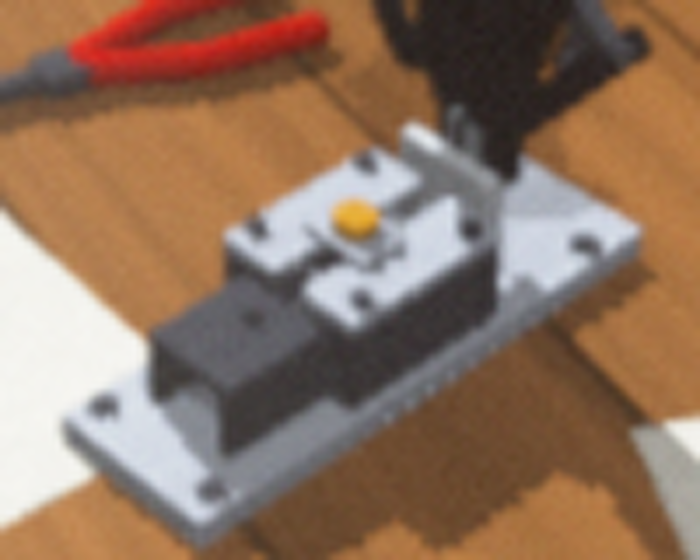

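```bash
python3 -m inch '[{"delta_pos":[-1.5,0,0],"rotation":[0,0,0]},{"delta_pos":[-2,0,0],"rotation":[0,0,0]},{"delta_pos":[-3,0,0],"rotation":[0,0,0]},{"delta_pos":[0,0,-3.5],"rotation":[0,0,0]},{"delta_pos":[0,0,-3.5],"rotation":[0,0,0]},{"delta_pos":[0,0,-3.5],"rotation":[0,0,0]}]'
python3 -m inch '[{"delta_pos":[4,0,0],"rotation":[0,0,0]},{"delta_pos":[4,0,0],"rotation":[0,0,0]},{"delta_pos":[4,0,0],"rotation":[0,0,0]},{"delta_pos":[4,0,0],"rotation":[0,0,0]},{"delta_pos":[2.5,0,0],"rotation":[0,0,0]},{"delta_pos":[0,0,0],"rotation":[0,0,0]},{"delta_pos":[0,0,0],"rotation":[0,0,0]},{"delta_pos":[0,0,0],"rotation":[0,0,0]}]' 8.5
python3 - <<'E'
from h import *
o=get_obs();print(o["eef_pos"],o["wrist_force"])
u=np.array([.9694,.2453]);r=o["eef_pos"][:2]-[.6186,.1768];print(r@u,r@[-u[1],u[0]],rot(o["eef_rot"])[:,0])
np.save("p6.npy",np.r_[o["eef_pos"],o["eef_rot"]])
s=cam("wrist");crop(s,100,60,300,220,2.6,"pics/w6.png")
s=cam("side");crop(s,120,140,190,140,4,"pics/d6.png")
E
```

```text
time_s: 6.9
eef_pos: [0.4972, 0.1463, 0.1447]
eef_rot: [-0.0, 0.992, 0.124, 0.001]
wrist_force: [1.1, 0.4, -0.1]
opening: 0.001
time_s: 7.7
eef_pos: [0.6752, 0.1915, 0.143]
eef_rot: [-0.0, 0.992, 0.124, -0.0]
wrist_force: [-0.4, 0.3, 0.9]
opening: 0.994
[0.67523331 0.19154081 0.14299757] [-0.40861822  0.28085137  0.93951293]
0.05851625154956154 0.00039759020605715373 [ 9.69438039e-01  2.45335500e-01 -6.17019961e-04]
```

View pics/w6.png

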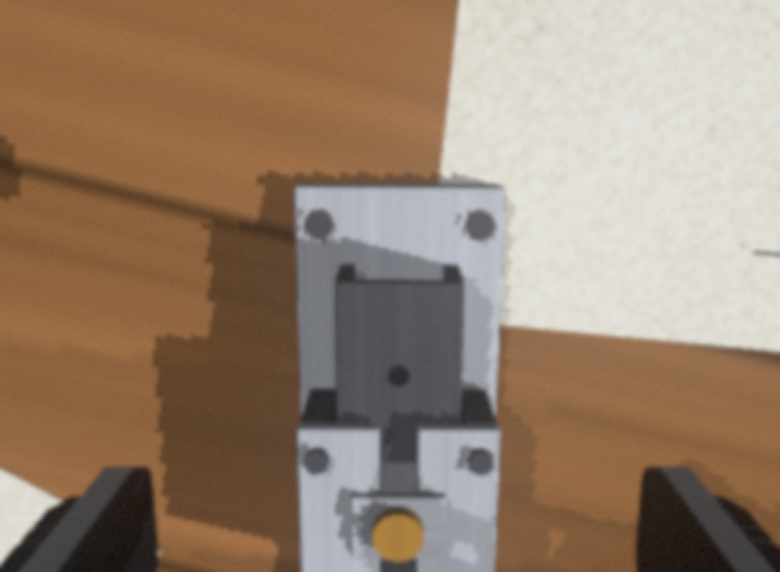

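View pics/d6.png

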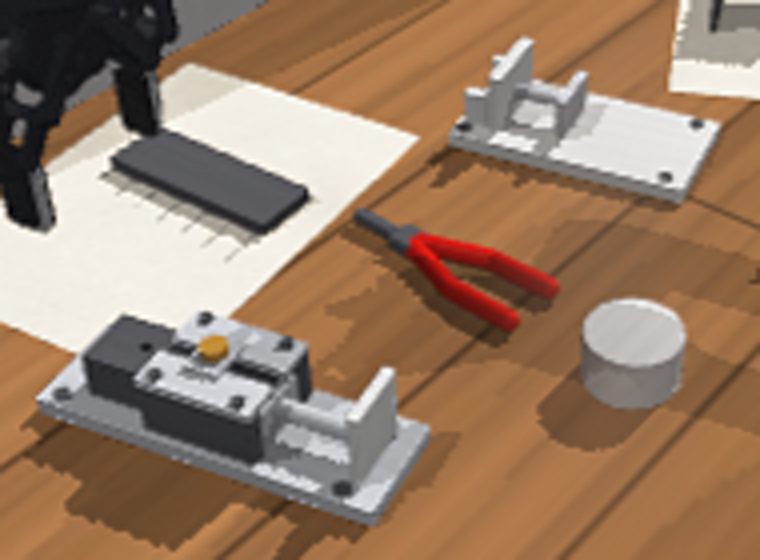

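```bash
python3 - <<'E'
from h import *
s=cam("wrist");u=np.array([.9694,.2453]);n=np.array([-u[1],u[0]])
f=lambda q:(100+(q[0]-.8)/2.6,60+(q[1]-.8)/2.6)
for q,z in [((335,281),.042),((463,281),.042),((398,376),.042),((296,185),.012),((503,185),.012),((399,535),.061),((299,428),.051),((498,428),.051)]:
    P=onz(s,f(q),z);r=P[:2]-[.6186,.1768];print(q,P.round(4),r@u,r@n)
d=cam("side")
for q in [(308,190),(265,232),(110,160),(155,128)]:
    P=onz(d,(120+q[0]/4,140+q[1]/4),.012);r=P[:2]-[.6186,.1768];print("bar",P.round(4),r@u,r@n)
E
```

```text
(335, 281) [0.688  0.2135 0.042 ] 0.07623081953588552 0.01851484761911679
(463, 281) [0.6975 0.1757 0.042 ] 0.07622468682873793 -0.020375302670228666
(398, 376) [0.6632 0.1874 0.042 ] 0.04584907109915165 -0.0006388867640836782
(296, 185) [0.7097 0.2339 0.012 ] 0.10236044658873344 0.03304143491272285
(503, 185) [0.7265 0.1676 0.012 ] 0.10235228101738496 -0.03539553492443984
(399, 535) [0.6197 0.1761 0.061 ] 0.0008754147284261907 -0.0009233608299762571
(299, 428) [0.6423 0.2136 0.051 ] 0.03199095256355266 0.029855416503960407
(498, 428) [0.6573 0.1542 0.051 ] 0.031977377798667515 -0.03141653618101059
bar [ 0.7247 -0.004   0.012 ] 0.05853696555776066 -0.20128919537938791
bar [0.7148 0.0468 0.012 ] 0.06131732638570829 -0.14962320052763894
bar [0.8566 0.0541 0.012 ] 0.20060157969724537 -0.17735986234750317
bar [0.8622 0.0081 0.012 ] 0.19476436932696606 -0.22326349015730917
```

```bash
python3 -m inch '[{"delta_pos":[-0.2,0.1,3.5],"rotation":[0,0,0]},{"delta_pos":[0,0,3.5],"rotation":[0,0,0]},{"delta_pos":[0,0,2.5],"rotation":[0,0,0]},{"delta_pos":[0,0,2],"rotation":[0,0,0]},{"delta_pos":[0,0,1.2],"rotation":[0,0,0]},{"delta_pos":[0,0,0],"rotation":[0,0,0]},{"delta_pos":[0,0,0],"rotation":[0,0,0]},{"delta_pos":[0,0,0],"rotation":[0,0,0]}]'
python3 -m inch '[{"delta_pos":[0,0,0],"rotation":[0,0,0]},{"delta_pos":[0,0,0],"rotation":[0,0,0]},{"delta_pos":[0,0,0],"rotation":[0,0,0]},{"delta_pos":[0,0,0],"rotation":[0,0,0]},{"delta_pos":[0,0,0],"rotation":[0,0,0]},{"delta_pos":[0,0,0],"rotation":[0,0,0]},{"delta_pos":[0,0,0],"rotation":[0,0,0]},{"delta_pos":[0,0,0],"rotation":[0,0,0]}]' 3
python3 - <<'E'
from h import *
s=cam("wrist");crop(s,100,60,300,220,2.6,"pics/w7.png")
s=cam("scene");crop(s,200,200,120,90,6,"pics/s7.png");o=get_obs();print(o["torque"],o["wrist_force"],o["opening"])
E
```

```text
time_s: 8.7
eef_pos: [0.6756, 0.1903, 0.0182]
eef_rot: [0.0, 0.992, 0.124, 0.001]
wrist_force: [0.1, -0.3, 0.2]
opening: 0.997
time_s: 9.5
eef_pos: [0.6749, 0.1902, 0.0171]
eef_rot: [-0.0, 0.992, 0.124, 0.001]
wrist_force: [0.2, 0.5, 4.2]
opening: 0.458
[ 0.03264656  0.0360788  -0.04795087] [-0.82184688  0.76410541  5.07263409] 0.4514586875647858
```

View pics/w7.png

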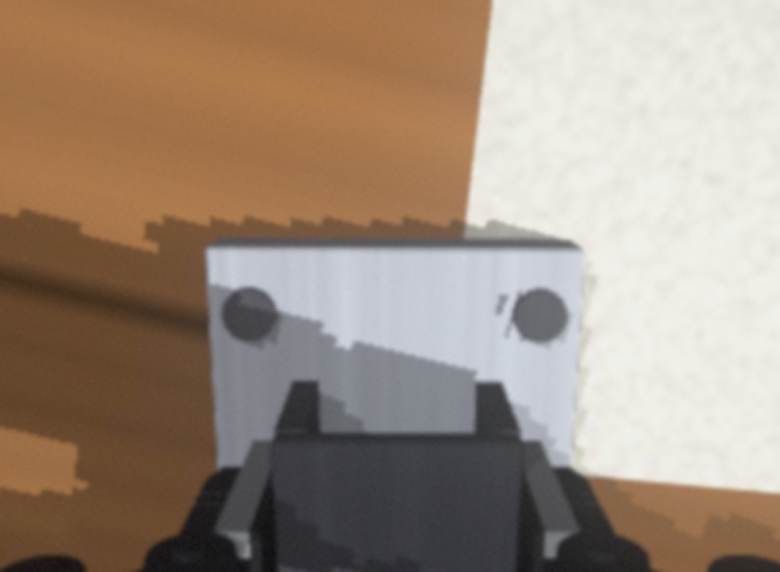

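View pics/s7.png

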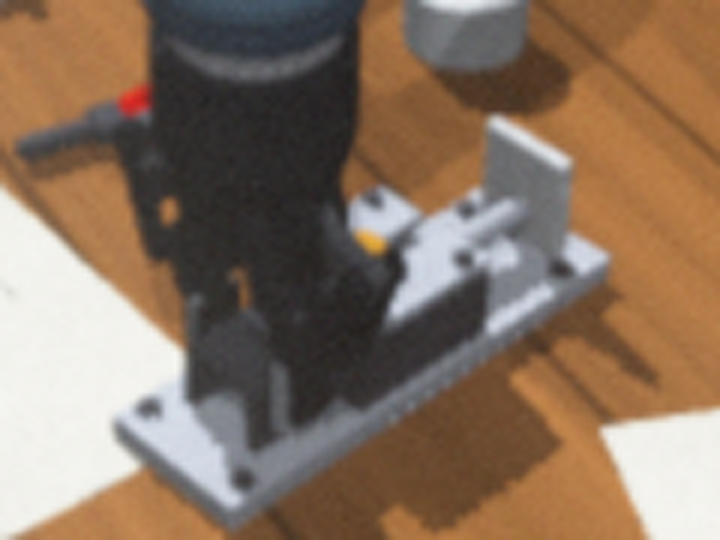

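```bash
python3 - <<'E'
from h import *
s=cam("wrist");o=get_obs();Rm=rot(o["eef_rot"]);p=o["eef_pos"];print(p)
f=lambda q:(100+(q[0]-.8)/2.6,60+(q[1]-.8)/2.6)
for q in [(272,437),(525,437),(398,437)]:
    P=onz(s,f(q),.042);print((Rm.T@(P-p)).round(4))
E
python3 -m inch '[{"delta_pos":[1,0,0],"rotation":[0,0,0]},{"delta_pos":[1.5,0,0],"rotation":[0,0,0]},{"delta_pos":[1.5,0,0],"rotation":[0,0,0]},{"delta_pos":[0,0,-2],"rotation":[0,0,0]},{"delta_pos":[0,0,-3.5],"rotation":[0,0,0]},{"delta_pos":[0,0,-3.5],"rotation":[0,0,0]},{"delta_pos":[0,0,-3],"rotation":[0,0,0]},{"delta_pos":[0,0,0],"rotation":[0,0,0]}]'
```

```text
[0.67494521 0.19016299 0.01707752]
[ 0.0193 -0.0187 -0.0249]
[ 0.0193  0.0202 -0.0249]
[ 0.0193  0.0007 -0.0249]
time_s: 10.45
eef_pos: [0.716, 0.2003, 0.1434]
eef_rot: [0.0, 0.992, 0.124, 0.005]
wrist_force: [0.6, -0.1, -0.5]
opening: 0.459
```

```bash
python3 -m inch '[{"delta_pos":[-2.2,3.5,0],"rotation":[0,0,0]},{"delta_pos":[-2.2,3.5,0],"rotation":[0,0,0]},{"delta_pos":[-2.2,3.5,0],"rotation":[0,0,0]},{"delta_pos":[-2.2,3.5,0],"rotation":[0,0,0]},{"delta_pos":[-2.2,3.5,0],"rotation":[0,0,0]},{"delta_pos":[-2.2,3.5,0],"rotation":[0,0,0]},{"delta_pos":[-2.2,3.5,0],"rotation":[0,0,0]},{"delta_pos":[-2.2,3.5,0],"rotation":[0,0,0]},{"delta_pos":[-2.2,3.5,0],"rotation":[0,0,0]},{"delta_pos":[-2.2,3.2,0],"rotation":[0,0,0]}]'
python3 -m inch '[{"delta_pos":[0,0,0],"rotation":[0,0,0]},{"delta_pos":[0,0,0],"rotation":[0,0,0]},{"delta_pos":[0,0,0],"rotation":[0,0,0]}]'
python3 - <<'E'
from h import *
o=get_obs();print(o["eef_pos"],rot(o["eef_rot"])[:,0])
s=cam("wrist","pics/w8f.png");crop(s,100,60,300,220,2.6,"pics/w8.png")
s=cam("side");crop(s,190,100,190,140,4,"pics/d8.png")
E
```

```text
time_s: 11.45
eef_pos: [0.583, -0.1916, 0.1352]
eef_rot: [-0.001, 0.992, 0.123, -0.001]
wrist_force: [-0.0, -0.2, -1.4]
opening: 0.453
time_s: 11.75
eef_pos: [0.5845, -0.1893, 0.1356]
eef_rot: [-0.001, 0.992, 0.124, -0.0]
wrist_force: [-0.1, 0.8, -0.8]
opening: 0.457
[ 0.58451473 -0.18928404  0.13559392] [ 9.69337680e-01  2.45731389e-01 -7.38782403e-04]
```

View pics/w8.png

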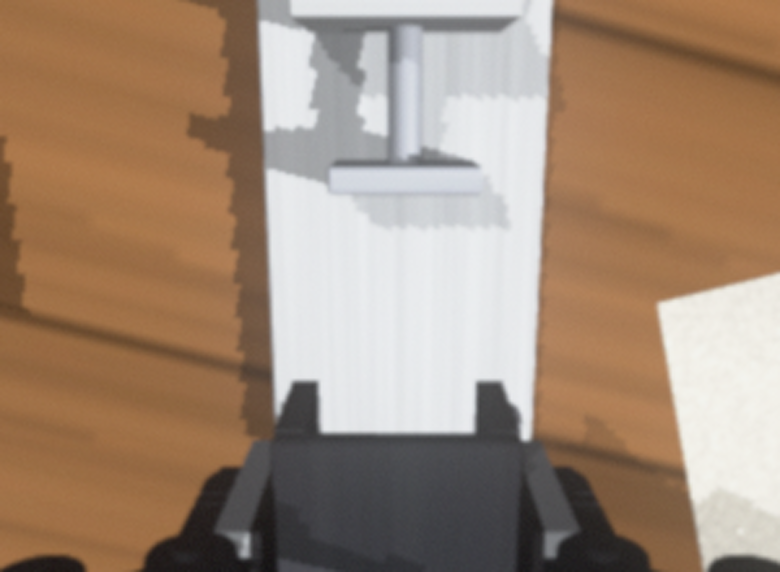

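View pics/d8.png

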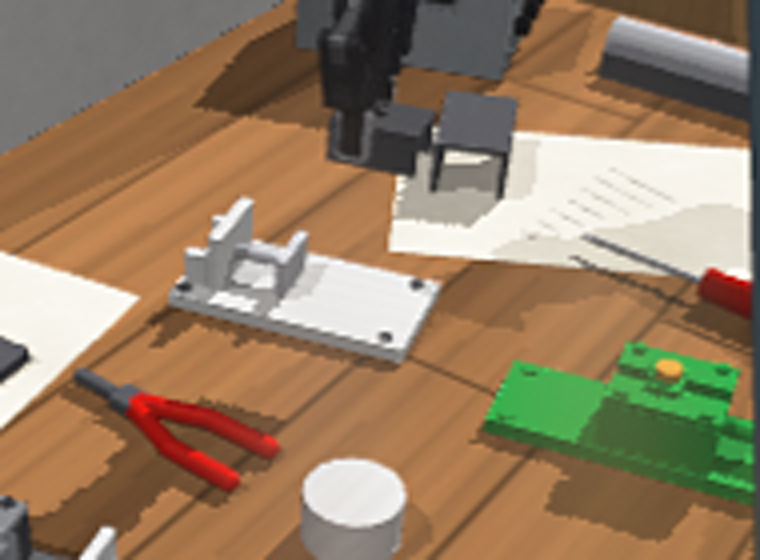

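```bash
python3 - <<'E'
from h import *
s=cam("wrist");o=get_obs();Rm=rot(o["eef_rot"]);p=o["eef_pos"];print(p)
f=lambda q:(100+(q[0]-.8)/2.6,60+(q[1]-.8)/2.6)
Q=[]
for q,z in [((329,193),.044),((482,193),.044),((264,90),.012),((276,430),.012),((549,90),.012),((534,430),.012)]:
    P=onz(s,f(q),z);t=Rm.T@(P-p);Q.append(t);print(q,P.round(4),"tool",t.round(4))
Q=np.array(Q)
l=Q[2]-Q[3];r=Q[4]-Q[5];print("yaw in tool",l[1]/l[0],r[1]/r[0],"stop edge",(Q[1]-Q[0])[:2])
k=cam("scene")
E
python3 -c "
from h import *
k=cam('scene');crop(k,160,100,120,110,5,'pics/s8.png')"
```

```text
[ 0.58511079 -0.18898644  0.13600563]
(329, 193) [ 0.624  -0.1598  0.044 ] tool [ 0.045  -0.0186  0.092 ]
(482, 193) [ 0.6347 -0.2018  0.044 ] tool [0.0449 0.0247 0.092 ]
(264, 90) [ 0.6463 -0.1312  0.012 ] tool [ 0.0736 -0.0408  0.124 ]
(276, 430) [ 0.5359 -0.1585  0.012 ] tool [-0.0401 -0.0417  0.124 ]
(549, 90) [ 0.6682 -0.2173  0.012 ] tool [0.0736 0.048  0.124 ]
(534, 430) [ 0.5582 -0.2459  0.012 ] tool [-0.0401  0.0485  0.124 ]
yaw in tool 0.007499245741090195 -0.004370753926422255 stop edge [-1.17669091e-05  4.33560300e-02]
```

View pics/s8.png

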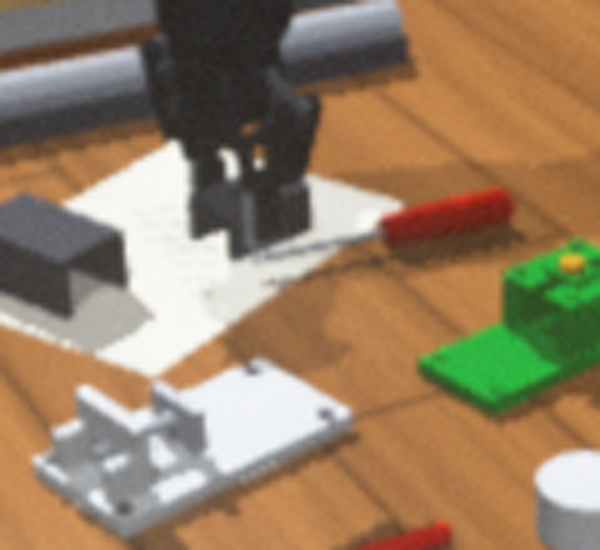

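```bash
python3 -m inch '[{"delta_pos":[0,0.2,3],"rotation":[0,0,0]},{"delta_pos":[0,0,3],"rotation":[0,0,0]},{"delta_pos":[0,0,2.5],"rotation":[0,0,0]},{"delta_pos":[0,0,2],"rotation":[0,0,0]},{"delta_pos":[0,0,0],"rotation":[0,0,0]},{"delta_pos":[0,0,0],"rotation":[0,0,0]}]'
python3 -m inch '[{"delta_pos":[0,0,0.5],"rotation":[0,0,0]},{"delta_pos":[0,0,0.3],"rotation":[0,0,0]},{"delta_pos":[0,0,0.3],"rotation":[0,0,0]},{"delta_pos":[0,0,0],"rotation":[0,0,0]},{"delta_pos":[0,0,0],"rotation":[0,0,0]}]'
python3 - <<'E'
from h import *
o=get_obs();print(o["eef_pos"],o["wrist_force"],rot(o["eef_rot"])[:,0])
s=cam("wrist");crop(s,100,60,300,220,2.6,"pics/w9.png")
k=cam("scene");crop(k,160,150,90,70,8,"pics/s9.png")
E
```

```text
time_s: 12.6
eef_pos: [0.5856, -0.192, 0.0314]
eef_rot: [-0.0, 0.992, 0.124, -0.0]
wrist_force: [0.2, 0.0, -0.7]
opening: 0.456
time_s: 13.1
eef_pos: [0.5855, -0.1924, 0.0204]
eef_rot: [0.0, 0.992, 0.124, 0.0]
wrist_force: [0.5, 0.3, -1.6]
opening: 0.454
[ 0.58546056 -0.19242483  0.02044874] [ 0.45492112  0.27392971 -1.57806559] [9.69459508e-01 2.45251393e-01 1.25282472e-04]
```

View pics/w9.png

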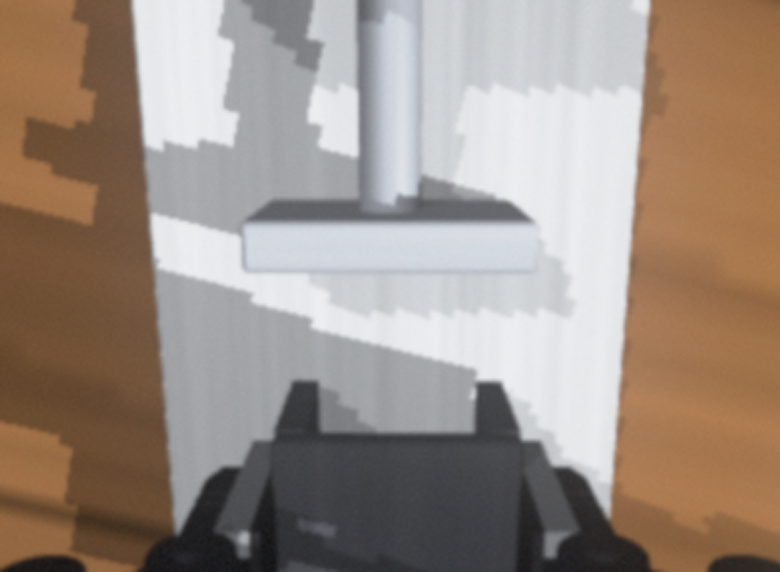

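View pics/s9.png

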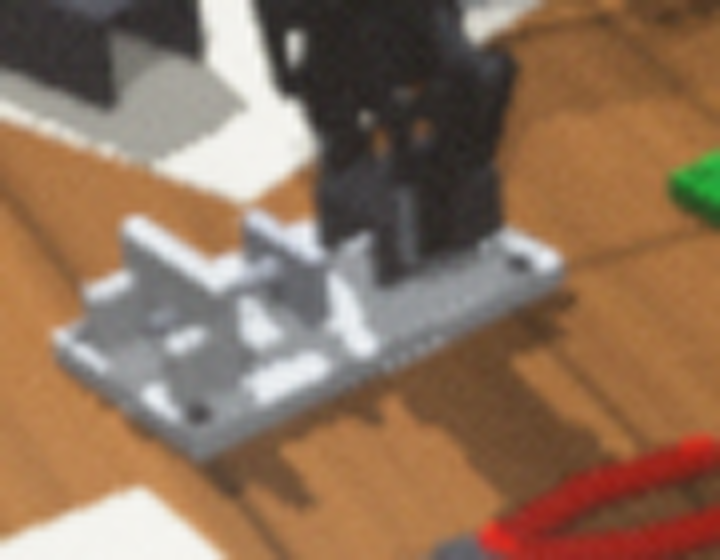

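```bash
python3 -m inch '[{"delta_pos":[0,-0.1,0.1],"rotation":[0,0,0]},{"delta_pos":[0,0,0.1],"rotation":[0,0,0]},{"delta_pos":[0,0,0],"rotation":[0,0,0]},{"delta_pos":[0,0,0],"rotation":[0,0,0]}]'
python3 -m inch '[{"delta_pos":[0,0,0.1],"rotation":[0,0,0]},{"delta_pos":[0,0,0],"rotation":[0,0,0]},{"delta_pos":[0,0,0],"rotation":[0,0,0]}]'
python3 - <<'E'
from h import *
s=cam("wrist");o=get_obs();Rm=rot(o["eef_rot"]);p=o["eef_pos"];print(p,o["wrist_force"],o["torque"])
f=lambda q:(100+(q[0]-.8)/2.6,60+(q[1]-.8)/2.6)
crop(s,100,60,300,220,2.6,"pics/w10.png")
E
```

```text
time_s: 13.6
eef_pos: [0.5851, -0.1914, 0.0182]
eef_rot: [-0.0, 0.992, 0.124, -0.0]
wrist_force: [0.0, -0.1, -1.9]
opening: 0.459
time_s: 13.9
eef_pos: [0.5851, -0.1914, 0.0173]
eef_rot: [-0.0, 0.992, 0.124, -0.0]
wrist_force: [-1.1, -0.2, -1.6]
opening: 0.456
[ 0.58518584 -0.19142635  0.01727133] [-0.31645702 -0.62387337 -1.61795439] [-0.04145979 -0.0521832  -0.00777754]
```

View pics/w10.png

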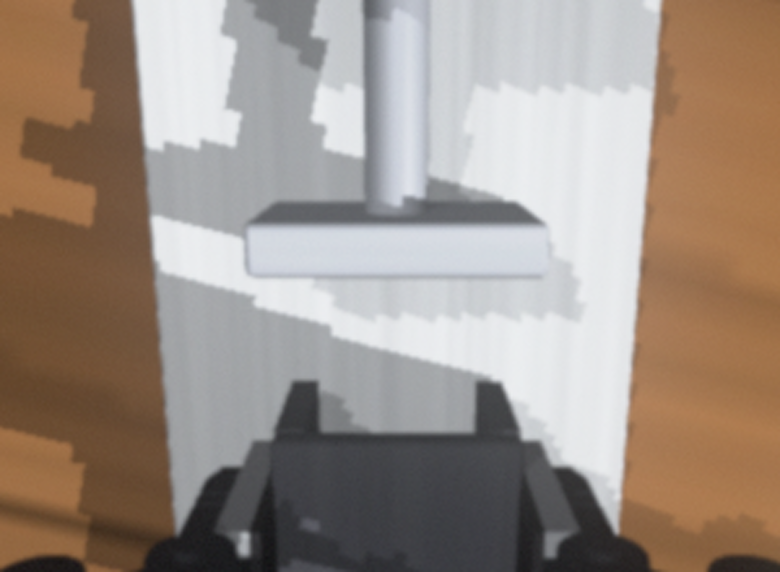

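```bash
python3 -m inch '[{"delta_pos":[0,0,0.05],"rotation":[0,0,0]},{"delta_pos":[0,0,0],"rotation":[0,0,0]},{"delta_pos":[0,0,0],"rotation":[0,0,0]}]'
python3 -m inch '[{"delta_pos":[0,0,0.05],"rotation":[0,0,0]},{"delta_pos":[0,0,0],"rotation":[0,0,0]},{"delta_pos":[0,0,0],"rotation":[0,0,0]}]'
python3 -m inch '[{"delta_pos":[0,0,0.05],"rotation":[0,0,0]},{"delta_pos":[0,0,0],"rotation":[0,0,0]},{"delta_pos":[0,0,0],"rotation":[0,0,0]}]'
```

```text
time_s: 14.25
eef_pos: [0.5852, -0.1915, 0.017]
eef_rot: [0.0, 0.992, 0.124, 0.0]
wrist_force: [-0.6, -0.0, 0.4]
opening: 0.452
time_s: 14.55
eef_pos: [0.5853, -0.1915, 0.017]
eef_rot: [0.0, 0.992, 0.124, 0.0]
wrist_force: [-2.8, 1.6, 6.2]
opening: 0.458
time_s: 14.85
eef_pos: [0.5853, -0.1915, 0.017]
eef_rot: [0.0, 0.992, 0.124, -0.0]
wrist_force: [-4.6, 2.8, 9.2]
opening: 0.453
```

```bash
python3 -m inch '[{"delta_pos":[0,0,-0.1],"rotation":[0,0,0]},{"delta_pos":[0.5,0,0],"rotation":[0,0,0]},{"delta_pos":[0.5,0,0],"rotation":[0,0,0]},{"delta_pos":[0.5,0,0],"rotation":[0,0,0]},{"delta_pos":[0.5,0,0],"rotation":[0,0,0]},{"delta_pos":[0,0,0],"rotation":[0,0,0]},{"delta_pos":[0,0,0],"rotation":[0,0,0]}]'
python3 - <<'E'
from h import *
s=cam("wrist");o=get_obs();u=np.array([.9694,.2453]);print(o["eef_pos"],(o["eef_pos"][:2]-[.609,-.185])@u,o["wrist_force"],o["wrist_force"][:2]@u)
crop(s,100,60,300,220,2.6,"pics/w11.png")
E
```

```text
time_s: 15.55
eef_pos: [0.6059, -0.1865, 0.0171]
eef_rot: [0.0, 0.992, 0.124, 0.001]
wrist_force: [2.3, 0.5, 2.2]
opening: 0.454
[ 0.60571936 -0.1865124   0.01707821] -0.003551239635982455 [ 2.10857632 -0.88600345  1.81242929] 1.826717237027023
```

View pics/w11.png

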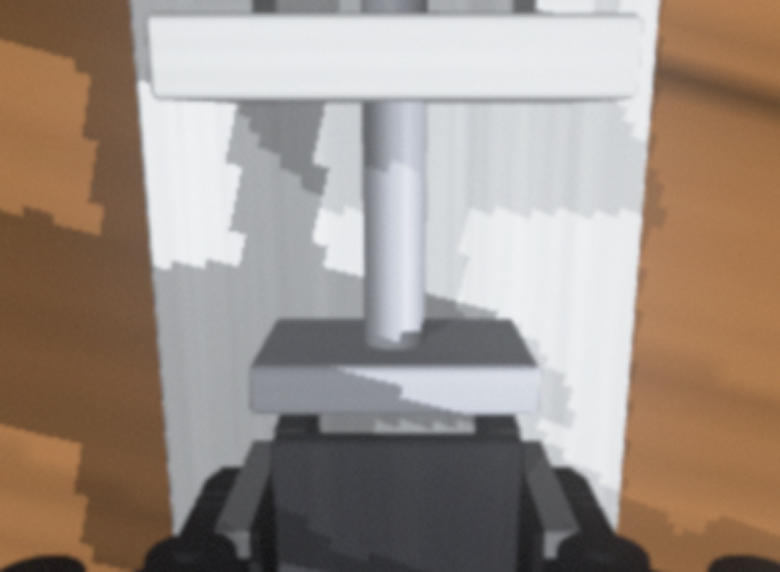

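```bash
python3 -m inch '[{"delta_pos":[0.4,0,0],"rotation":[0,0,0]},{"delta_pos":[0.3,0,0],"rotation":[0,0,0]},{"delta_pos":[0.3,0,0],"rotation":[0,0,0]},{"delta_pos":[0,0,0],"rotation":[0,0,0]},{"delta_pos":[0,0,0],"rotation":[0,0,0]}]'
python3 - <<'E'
from h import *
s=cam("wrist");o=get_obs();u=np.array([.9694,.2453]);print(o["eef_pos"],(o["eef_pos"][:2]-[.609,-.185])@u,o["wrist_force"],o["wrist_force"][:2]@u)
crop(s,100,60,300,220,2.6,"pics/w12.png")
E
```

```text
time_s: 16.1
eef_pos: [0.6134, -0.1844, 0.017]
eef_rot: [0.0, 0.992, 0.124, -0.001]
wrist_force: [-5.8, -2.1, 7.5]
opening: 0.456
[ 0.61340053 -0.18439518  0.01701977] 0.004414234231424207 [-5.13667094 -2.10580673  7.47390603] -5.496043202110684
```

View pics/w12.png

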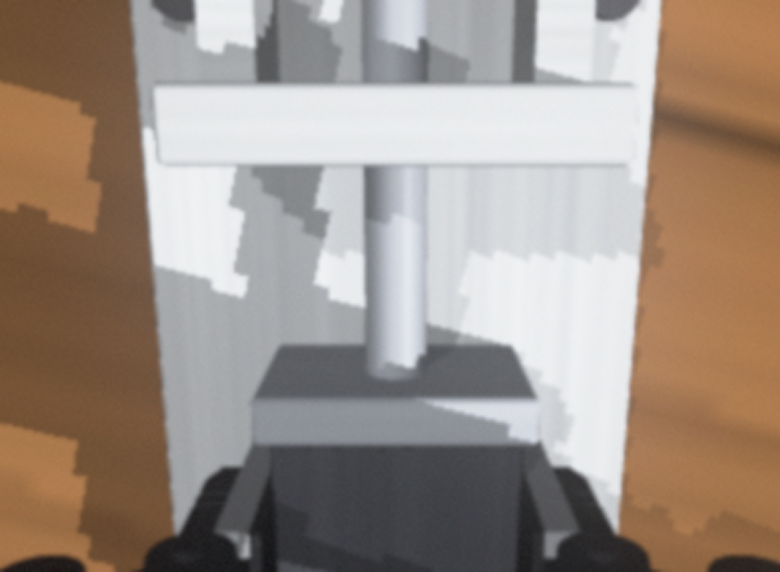

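```bash
python3 - <<'E'
from h import *
s=cam("wrist");o=get_obs();Rm=rot(o["eef_rot"]);p=o["eef_pos"]
f=lambda q:(100+(q[0]-.8)/2.6,60+(q[1]-.8)/2.6)
T=lambda q,z:(Rm.T@(onz(s,f(q),z)-p))
a=T((395,164),.056);a2=T((395,84),.056);b=T((395,444),.044);print(a,a2,b,"stop in", .046-(a[0]-b[0]))
E
python3 -m inch '[{"delta_pos":[0.4,0,-0.06],"rotation":[0,0,0]},{"delta_pos":[0.4,0,0],"rotation":[0,0,0]},{"delta_pos":[0,0,0],"rotation":[0,0,0]},{"delta_pos":[0,0,0],"rotation":[0,0,0]}]'
python3 - <<'E'
from h import *
s=cam("wrist");o=get_obs();u=np.array([.9694,.2453]);print(o["eef_pos"],(o["eef_pos"][:2]-[.609,-.185])@u,o["wrist_force"],o["wrist_force"][:2]@u)
crop(s,100,60,300,220,2.6,"pics/w13.png")
E
```

```text
[ 0.06138247  0.00027232 -0.03905496] [ 0.07078456  0.00027787 -0.03907228] [ 0.01907507  0.00023133 -0.026977  ] stop in 0.00369259962850213
time_s: 16.6
eef_pos: [0.62, -0.1827, 0.0171]
eef_rot: [-0.0, 0.992, 0.124, -0.002]
wrist_force: [-8.0, -3.1, 5.7]
opening: 0.457
[ 0.62004122 -0.18271987  0.01708455] 0.011262672955348744 [-8.11034508 -3.01919033  6.89535702] -8.602775910191616
```

View pics/w13.png

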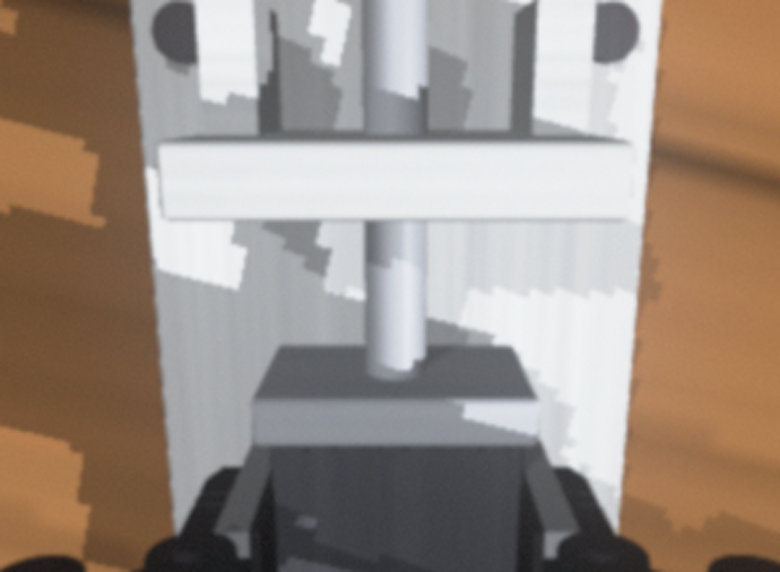

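```bash
python3 -m inch '[{"delta_pos":[0.2,0,-0.04],"rotation":[0,0,0]},{"delta_pos":[0.2,0,0],"rotation":[0,0,0]},{"delta_pos":[0,0,0],"rotation":[0,0,0]},{"delta_pos":[0,0,0],"rotation":[0,0,0]},{"delta_pos":[0,0,0],"rotation":[0,0,0]},{"delta_pos":[0,0,0],"rotation":[0,0,0]}]'
python3 - <<'E'
from h import *
s=cam("wrist");o=get_obs();u=np.array([.9694,.2453]);print(o["eef_pos"],(o["eef_pos"][:2]-[.609,-.185])@u,o["wrist_force"],o["wrist_force"][:2]@u,o["torque"])
crop(s,100,60,300,220,2.6,"pics/w14.png")
k=cam("scene");crop(k,160,150,90,70,8,"pics/s14.png")
k=cam("side");crop(k,120,100,260,190,3,"pics/d14.png")
E
```

```text
time_s: 17.25
eef_pos: [0.6228, -0.182, 0.0171]
eef_rot: [-0.0, 0.992, 0.124, -0.003]
wrist_force: [-11.5, -4.3, 6.6]
opening: 0.458
[ 0.62281616 -0.18199617  0.01710047] 0.01413022501902367 [-11.07420378  -4.3438969    7.35123126] -11.800891058826451 [-0.74012511  1.6650617   0.08237919]
```

View pics/w14.png

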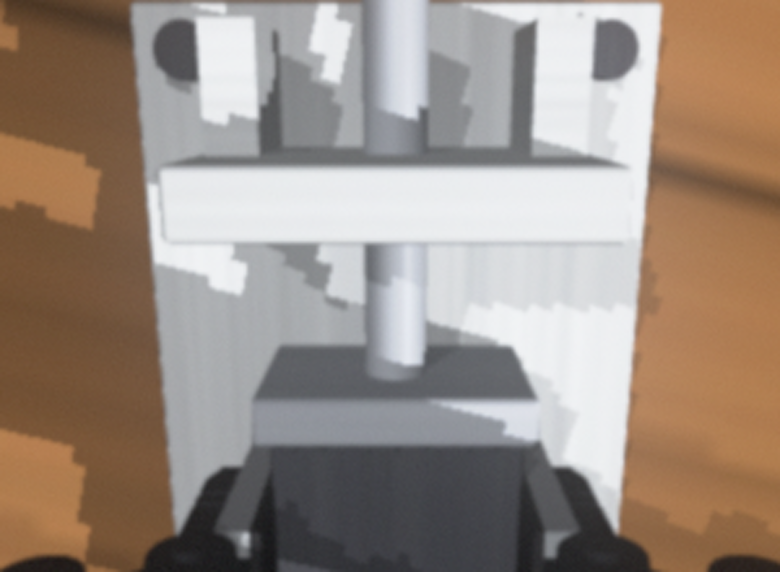

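View pics/s14.png

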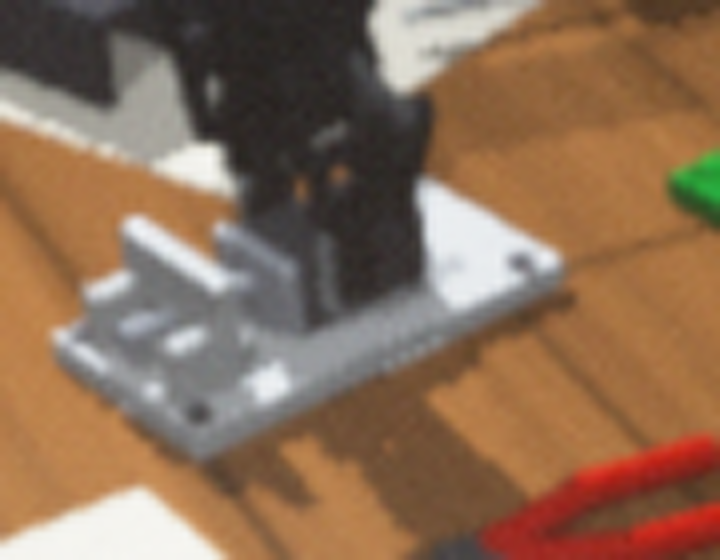

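View pics/d14.png

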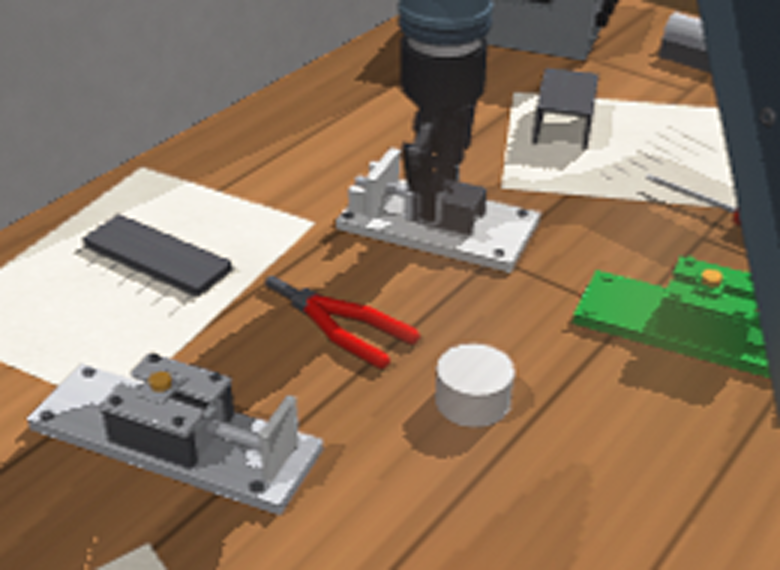

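```bash
python3 - <<'E'
from h import *
s=cam("wrist");o=get_obs();Rm=rot(o["eef_rot"]);p=o["eef_pos"]
f=lambda q:(100+(q[0]-.8)/2.6,60+(q[1]-.8)/2.6)
T=lambda q,z:(Rm.T@(onz(s,f(q),z)-p))
a=T((395,242),.056);b=T((395,444),.044);print(a,b,"stop in", .046-(a[0]-b[0]))
for c in [(253,444),(540,444),(272,447),(522,447)]:print(T(c,.044 if c[1]==444 else .042).round(4))
print("tilt",Rm[:,2])
E
python3 -m inch '[{"delta_pos":[0,0,0],"rotation":[0,0,0]},{"delta_pos":[0,0,0],"rotation":[0,0,0]},{"delta_pos":[0,0,0],"rotation":[0,0,0]},{"delta_pos":[0,0,0],"rotation":[0,0,0]},{"delta_pos":[0,0,0],"rotation":[0,0,0]},{"delta_pos":[0,0,0],"rotation":[0,0,0]},{"delta_pos":[0,0,0],"rotation":[0,0,0]},{"delta_pos":[0,0,0],"rotation":[0,0,0]},{"delta_pos":[0,0,0],"rotation":[0,0,0]},{"delta_pos":[0,0,0],"rotation":[0,0,0]}]'
python3 -m inch '[{"delta_pos":[0,0,0],"rotation":[0,0,0]},{"delta_pos":[0,0,0],"rotation":[0,0,0]},{"delta_pos":[0,0,0],"rotation":[0,0,0]},{"delta_pos":[0,0,0],"rotation":[0,0,0]},{"delta_pos":[0,0,0],"rotation":[0,0,0]}]'
```

```text
[ 0.05179054  0.00027941 -0.03922471] [ 0.01912308  0.00024345 -0.02701518] stop in 0.01333253580864853
[ 0.0191 -0.0213 -0.027 ]
[ 0.0191  0.0222 -0.027 ]
[ 0.0178 -0.0187 -0.025 ]
[ 0.0178  0.0198 -0.025 ]
tilt [-6.52681796e-03 -3.15686871e-04 -9.99978650e-01]
time_s: 18.45
eef_pos: [0.6228, -0.182, 0.0171]
eef_rot: [-0.0, 0.992, 0.124, -0.003]
wrist_force: [-11.5, -4.5, 8.1]
opening: 0.453
time_s: 18.95
eef_pos: [0.6228, -0.182, 0.0171]
eef_rot: [-0.0, 0.992, 0.124, -0.003]
wrist_force: [-11.2, -3.9, 6.9]
opening: 0.464
```

```bash
python3 -c "
from bench import *
print(hand_in());o=get_obs();print(o['eef_pos'],o['wrist_force'])"
```

```text
the job is handed in; nothing more can be done
None
the job is handed in; nothing more can be done
```

The job is handed in, with the arm still gripping the channel and pressing it on the sprung stop; the hand-in gave no verdict.

I pushed the ejector in with shut fingers until the channel's middle was about 46 mm out. It sprang back when released and was at rest in the side view. I then gripped the channel across its width, drew it out, set it web up on the fixture bed and pressed its front end on the stop.

Last checks:
- **Stop travel:** it measured 13.3 mm in, about 8.7 N by the spring rate, and never came near its end.
- **Steadiness:** the pose and force held still for 1.5 s before hand-in, at 18.95 s.
- **Alignment:** the channel was about 0.5 mm off the stop's centre, square to within about 0.01 rad and flat on the bed, with the tool tilted 0.007 rad.
- **Other objects:** in the last side view, the things in view looked to be where they started.

Two readings disagreed slightly:
- **Push force:** the wrist force along the push read about 12 N, against 8.7 N from the stop travel. I put the difference down to the channel's friction on the bed under about 7 N of downward load. Both are within the 5–15 N allowed.
- **Fixture position:** the camera estimates of the fixture's sideways position differed by about 3 mm. I settled it by centring the channel on the stop in close wrist views.

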